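# Find the free cover of a clock-parts chest and push it open

## Robot

A 6-joint arm with a two-finger parallel gripper is mounted at the origin on the work surface. World frame = base frame: x ahead of the robot, y to its left, z up, the work surface at z = 0. Lengths are in m, angles in rad, forces in N, time in s.
With the tool pointing down it reaches from about 0.3 to 0.825 m from the base axis. Payload 5.4 kg.
Tool frame: the origin (TCP) lies at the very end of the fingers, on their centre line; the grasp point (between the pads) lies behind it (manip.grip_point_offset is the z of the grasp point in the tool frame, in m); z points along the fingers, y is the line along which they close (so a half turn about z gives the same grasp; the last joint's range is limited). The gripper opens to 92 mm and grips with 3 to 60 N. Pads are 20 mm wide; open, the fingers measure 128 mm over their backs; the gripper's body (75 mm by 189 mm) begins 69 mm behind the grasp point.
Start: joints at [1.096, 0.158, 1.597, -0, 1.386, -0.21], TCP at [0.15, 0.555, 0.215] pointing down, gripper open.
Joint ranges: [-2.91, 2.91], [-0.94, 2.29], [0.18, 2.7], [-1.29, 4.43], [0.17, 2.64], [-3, 3]. Speed limits (rad/s): [2.57, 2.57, 3.14, 3.14, 3.14, 3.14].

## Interface

Orientations are given as a unit quaternion [w, x, y, z].
In Python, from cell import telemetry, eyes, manip gives the robot as it stands. The module is installed in compiled form; this text tells all that it offers.
- The arm moves only by the tool arm_command, never from a script. Its argument "moves" is a list of rows, each an object with "xyz": the shift along the tool's x, y, z scaled (see below), a list of three; "roll": the turn about the tool's z scaled (see below); "fingers": the gripper command: -1 is shut, 1 is fully open, values between are in proportion. A call has 1 to 8 rows; each row is the pose to reach, as a shift and turn from the pose commanded when the call began, along the tool's axes at that moment; what a row does not reach only later rows make up. The controller multiplies each number of a shift by 0.5 m and each number of a turn by 1.5 rad. A row lasts 1/12 s, in which the tool goes at most 41.7 mm and 7.16 degrees, less where a joint would pass 70% of its speed; a pose out of reach is approached as far as the arm can. A call with a number of a shift or a turn outside -1 to 1 is refused whole. A call with a gripper value outside its range is refused whole. The fingers move at their own pace and stop on an object; "grip_force" is the grip in N (left out, the last holds). Time passes only in rows, so rows that repeat a pose let the fingers close. It gives the time, the measured TCP pose, the force, the opening and the grip force at its end, in the units of the state.
- telemetry.get_obs(): the state, without advancing time (a new reading comes with each control period).
- eyes.get_image(name): name is "scene" or "top" or "wrist"; returns the picture (384x512x3 uint8, red, green, blue); there is no depth.
- eyes.camera_model(name): a dict with "fx", "fy", "cx", "cy" (pixels), "rvec" (rotation vector, rad) and "tvec" (3), from world to camera coordinates, as OpenCV has them. Camera axes: x right, y down, z forward; pixel columns grow to the right and rows downward; lengths in m; the calibration is good to about 2 mm. A picture is of the moment at which its call begins: read the wrist's pose just before it. camera_model takes no time and is no camera call; for the wrist camera it gives the pose at the moment of the call.
- manip.close_job(): hands the job in; it is judged then, once.
Trained networks look in the newest picture that a camera, given by its name, has taken for a name from the list of things; names that differ only in an ending like _2 or _b are one class to them, and where a whole thing is asked for, a point or a joint stands for the part that bears it (a point fixed in the world has none). Each returns a list of dicts, best first, with "p" (0 to 1); they miss things now and then, are a little off and sometimes report something else, mostly with a low value. They report only what shows in the picture. A call takes as long as a camera call.
- eyes.boxes_of(camera, target): "at" ([x, y, z] in m, in world coordinates, good to about 4 mm: the middle of the surface that is visible of it).
- eyes.trace(camera, target): "pixels" (384x512 bool, what is visible of it).
The state is a dict: "time": time; "q": joint angles; "joint_velocities": joint speeds; "joint_torque": joint torques, N m; "eef_pos": TCP position; "tcp_rot": TCP orientation; "wrist_force": force on the tool from outside, world axes, zero at the start; "ft_torque": the same for the moment, N m; "gripper_width": finger opening in m; "gripper_force": force on a finger pad.
Only numpy, scipy, OpenCV 4.12 (cv2) and the standard library are available. Lean on these libraries where they do the work, as an engineer would, in place of code of your own. Each camera call takes 0.05 s, during which the arm holds its last target. There are 200 camera calls.

## Task

Of the four identical swing covers in the top of the wooden parts chest, three are blocked from below and one is free: press the brass push plates gently, one after the other, to find the cover that rocks, then push that one down with the fingertips as far as it swings, so that it stays open. Do not force the covers that do not give, do not pick anything up, and leave all the loose things on the chest and bench where they are. Finish with the hand clear of everything.

Things in the scene. Friction and masses are not known exactly. Their poses are not given: they have to be found in the camera images.
- chest: low dark wooden parts chest, fixed, 210 mm deep (x), 402 mm long (y), level top 75 mm above the bench. Origin at bench height, midway along it, below the line of the cover pivots; x points to its back (it spans x -75 to +135 mm), y along the row to its left. Four identical flush swing covers are centred at y = +148, +60, -60, -148 mm; behind them a plain ledge
- cover_a (a joint): swing angle (rad) of the leftmost cover (chest y = +148 mm): 0 shut and flush, 0.9 fully open at its stop. A cover is a pale grey laminate board 120 mm (chest x) by 66 mm (y), 8 mm thick, pivoted across its middle about chest y, 4 mm below the chest's top
- cover_b (a joint): swing angle (rad) of the second cover from left (chest y = +60 mm): 0 shut and flush, 0.9 fully open at its stop. Pressing the front half (chest -x, with the brass plate) makes it grow: the front sinks into a well 126 mm long, 70 mm wide, 69 mm deep and the back rises. The back half cannot be pressed down. Built like cover_a
- cover_c (a joint): swing angle (rad) of the third cover from left (chest y = -60 mm): 0 shut and flush, 0.9 fully open at its stop. Three of the four covers have an unseen packing block beneath and give only about 1 mm when pressed; the fourth swings under about 2 N at the push plate and stays at any angle it is left. Built like cover_a
- cover_d (a joint): swing angle (rad) of the rightmost cover (chest y = -148 mm): 0 shut and flush, 0.9 fully open at its stop. Which one of the four covers is free differs each time. None may be pressed with 60 N or more. Built like cover_a
- push_a (a point): centre of the brass push plate (26 x 50 mm) on the front half of the leftmost cover (chest y = +148 mm), on its top face, 42 mm in front of the pivot line; moves with the cover
- push_b (a point): centre of the brass push plate (26 x 50 mm) on the front half of the second cover from left (chest y = +60 mm), on its top face, 42 mm in front of the pivot line; moves with the cover
- push_c (a point): centre of the brass push plate (26 x 50 mm) on the front half of the third cover from left (chest y = -60 mm), on its top face, 42 mm in front of the pivot line; moves with the cover
- push_d (a point): centre of the brass push plate (26 x 50 mm) on the front half of the rightmost cover (chest y = -148 mm), on its top face, 42 mm in front of the pivot line; moves with the cover
- oiler: bystander: small oil bottle, 34 mm across, 65 mm tall, standing on the chest's back ledge; origin at the centre of its underside
- barrel: bystander: brass spring barrel, 42 mm across, 24 mm tall, standing on the back ledge; origin at the centre of its underside
- loupe: bystander: black eye loupe, 28 mm across, 34 mm tall, standing on the wide rib between the two middle covers; origin at the centre of its underside
- movement: bystander: brass clock movement, 80 x 60 mm, 57 mm tall, on the bench to the right; origin at the centre of its underside
- screwdriver: bystander: screwdriver with a yellow handle, about 200 mm, lying on the bench to the front left; origin under its middle
- brush: bystander: brush, about 200 mm, lying on the bench to the right; origin under its middle
- cup: bystander: white cup, 84 mm across, 110 mm tall, on the bench to the left; origin at the centre of its underside

How it is judged:
By the outcome, as a careful person would: the job done as asked, in the order asked, and still so for the second after the job is handed in, with the robot touching nothing.
It also fails if it takes over 48 s, if anything falls off the work surface, if the arm or the gripper's body presses on something with over 40 N, if the wrist force passes 120 N, or if a joint passes its speed limit or range.

## Working session

There is one attempt and no reset: what is moved stays moved. The work goes in short steps, Python scripts to look and compute and a tool call to move; the robot and the scene stay as the last step left them, time stands still between calls to the robot, and variables do not carry over. Pictures are saved under pics/ and viewed, at most 10 in all, crops included, and the job is handed in when it is done.

Besides the shell and the picture viewer there is one more tool, called after "Call:" as name(argument=value, ...) on one line, values as JSON. arm_command: Moves the arm, as the interface text tells. Shifts and turns lie within -1 to 1; 1 stands for 0.5 m of shift or 1.5 rad of turn. Its arguments: {"type":"object","properties":{"moves":{"type":"array","items":{"type":"object","properties":{"xyz":{"type":"array","items":{"type":"number"}},"roll":{"type":"number"},"fingers":{"type":"number"}}}},"grip_force":{"type":"number"}},"required":["moves"]}

```bash
mkdir -p pics; cat > h.py <<'E'
import numpy as np, cv2
from cell import telemetry, eyes, manip
def snap(cam,name):
    im=eyes.get_image(cam); cv2.imwrite(f'pics/{name}.png',im[:,:,::-1]); return im
def ray(cam,px,z):
    m=eyes.camera_model(cam); R=cv2.Rodrigues(np.array(m['rvec'],float))[0]; t=np.array(m['tvec'],float).ravel()
    d=R.T@np.array([(px[0]-m['cx'])/m['fx'],(px[1]-m['cy'])/m['fy'],1]); c=-R.T@t
    return c+d*(z-c[2])/d[2]
E
python3 - <<'E'
from h import *
o=telemetry.get_obs(); print({k:np.round(v,3) for k,v in o.items()}, manip.grip_point_offset)
snap('top','top1'); 
for n in ['push_a','cover_a','loupe','oiler','barrel']:
    for d in eyes.boxes_of('top',n)[:6]: print(n,np.round(d['at'],4),round(d['p'],2))
snap('scene','sc1')
E
```

```text
{'time': np.float64(0.0), 'q': array([ 1.096,  0.159,  1.598, -0.   ,  1.386, -0.21 ]), 'joint_velocities': array([ 0.001,  0.   , -0.   , -0.   ,  0.001, -0.001]), 'joint_torque': array([-1.000e-03, -3.856e+01, -3.221e+01,  7.000e-02,  3.800e-02,
       -0.000e+00]), 'eef_pos': array([0.15 , 0.554, 0.214]), 'tcp_rot': array([-0.   ,  0.132,  0.991, -0.001]), 'wrist_force': array([ 0.613,  0.487, -0.256]), 'ft_torque': array([ 0.004, -0.002, -0.031]), 'gripper_force': np.float64(0.0), 'gripper_width': np.float64(0.092)} -0.0187
push_a [0.5613 0.1761 0.0748] 0.88
push_a [ 0.6126 -0.0224  0.0745] 0.81
push_a [0.5834 0.0931 0.0751] 0.76
push_a [ 0.6354 -0.1103  0.0741] 0.58
cover_a [0.5856 0.0975 0.0786] 0.95
cover_a [0.5583 0.1774 0.0777] 0.89
cover_a [ 0.6157 -0.0218  0.0756] 0.71
cover_a [ 0.6323 -0.1065  0.0735] 0.55
oiler [ 0.6348 -0.1097  0.0734] 0.65
oiler [ 0.6115 -0.0248  0.0733] 0.35
oiler [ 0.7165 -0.0296  0.0975] 0.21
barrel [0.6159 0.0437 0.0764] 0.63
barrel [ 0.6316 -0.1078  0.074 ] 0.35
```

View pics/top1.png

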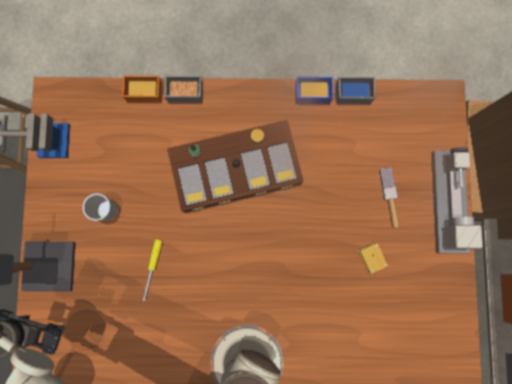

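View pics/sc1.png

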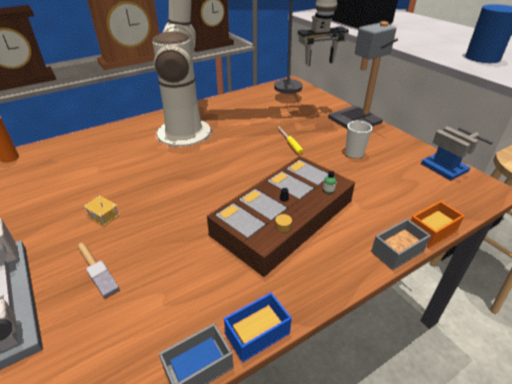

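The top view shows the chest with brass plates at about (195,197), (222,190), (259,183) and (286,176). The scene view shows the loupe on the middle rib, the oiler and barrel on the back ledge, and the space above the chest clear. The detected plates run 0.296 m from a to d, which matches the given size. The row yaw is about 0.25 rad.

```bash
cat >> h.py <<'E'
from scipy.spatial.transform import Rotation as Rn
def state():
    o=telemetry.get_obs(); w=o['tcp_rot']; return o,Rn.from_quat([w[1],w[2],w[3],w[0]])
def plan(p,yaw=0.2535):
    o,R=state(); d=R.inv().apply(np.array(p)-o['eef_pos'])
    y=R.apply([0,1,0]); a=yaw+np.pi/2-np.arctan2(y[1],y[0]); a=(a+np.pi/2)%np.pi-np.pi/2
    print('t',round(o['time'],2),'xyz',np.round(d/0.5,4),'roll',round(-a/1.5,4),'F',np.round(o['wrist_force'],1))
E
python3 - <<'E'
from h import *
for p in [(195,197),(222,190),(259,183),(286,176)]: print(np.round(ray('top',p,.075),3))
plan([.5613,.1761,.2])
E
```

```text
[0.519 0.167 0.075]
[0.542 0.082 0.075]
[ 0.565 -0.036  0.075]
[ 0.588 -0.122  0.075]
t 0.35 xyz [-0.9913 -0.516   0.0289] roll -0.3455 F [-0.6  0.1 -0. ]
```

The detections turn out to be the cover centres. The plates lie 42 mm in front of them, and the pixel positions agree. I'll move above plate a at (0.520, 0.166).

```bash
python3 - <<'E'
from h import *
plan([.520,.166,.2])
E
```

```text
t 0.35 xyz [-0.9169 -0.5571  0.0289] roll -0.3455 F [-0.6  0.1 -0. ]
```

Call:
arm_command(moves=[{"xyz": [-0.07, -0.042, 0], "roll": -0.08, "fingers": -1}, {"xyz": [-0.14, -0.084, 0], "roll": -0.16, "fingers": -1}, {"xyz": [-0.21, -0.126, 0], "roll": -0.24, "fingers": -1}, {"xyz": [-0.28, -0.168, 0], "roll": -0.3, "fingers": -1}, {"xyz": [-0.35, -0.21, 0], "roll": -0.3455, "fingers": -1}, {"xyz": [-0.42, -0.252, 0], "roll": -0.3455, "fingers": -1}, {"xyz": [-0.49, -0.294, 0], "roll": -0.3455, "fingers": -1}, {"xyz": [-0.55, -0.33, 0], "roll": -0.3455, "fingers": -1}])

```text
time: 1.02
eef_pos: [0.3738, 0.3221, 0.2149]
tcp_rot: [0.0, -0.126, 0.992, 0.0]
wrist_force: [0.3, -0.2, -0.2]
gripper_width: 0.0405
gripper_force: 0.0
```

```bash
python3 - <<'E'
from h import *
plan([.520,.166,.2])
E
```

```text
t 1.02 xyz [-0.2047 -0.3755  0.0298] roll 0.0001 F [ 0.3 -0.2 -0.2]
```

Call:
arm_command(moves=[{"xyz": [-0.04, -0.07, 0], "fingers": -1}, {"xyz": [-0.08, -0.14, 0.01], "fingers": -1}, {"xyz": [-0.12, -0.21, 0.02], "fingers": -1}, {"xyz": [-0.16, -0.28, 0.03], "fingers": -1}, {"xyz": [-0.19, -0.34, 0.03], "fingers": -1}, {"xyz": [-0.2047, -0.3755, 0.03], "fingers": -1}, {"xyz": [-0.2047, -0.3755, 0.03], "fingers": -1}, {"xyz": [-0.2047, -0.3755, 0.03], "fingers": -1}])

```text
$.moves[0]: bad value
```

```bash
python3 - <<'E'
from h import *
plan([.520,.166,.09])
im=snap('wrist','w1')
for n in ['push_a','cover_a']:
    for d in eyes.boxes_of('wrist',n)[:4]: print(n,np.round(d['at'],4),round(d['p'],2))
hsv=cv2.cvtColor(im,cv2.COLOR_RGB2HSV)
m=cv2.inRange(hsv,(15,110,110),(35,255,255))
n,_,s,c=cv2.connectedComponentsWithStats(m)
for i in range(1,n):
    if s[i,4]>100: print(s[i],np.round(c[i]),np.round(ray('wrist',c[i],.075),4))
E
```

```text
t 1.02 xyz [-0.2046 -0.3755  0.2498] roll 0.0001 F [ 0.3 -0.2 -0.2]
push_a [0.509  0.167  0.0745] 0.96
push_a [0.5551 0.0878 0.0758] 0.84
cover_a [0.5101 0.1666 0.0774] 0.73
cover_a [0.5555 0.09   0.0787] 0.68
[ 230  106   47   73 1384] [253. 142.] [0.3318 0.3025 0.075 ]
[ 28 250  43  19 728] [ 49. 259.] [0.543  0.0822 0.075 ]
[ 96 251  41  17 489] [116. 257.] [0.5181 0.1659 0.075 ]
[171 283   8  49 198] [174. 309.] [0.5791 0.2522 0.075 ]
[341 284   8  48 179] [345. 310.] [0.522  0.4816 0.075 ]
```

View pics/w1.png

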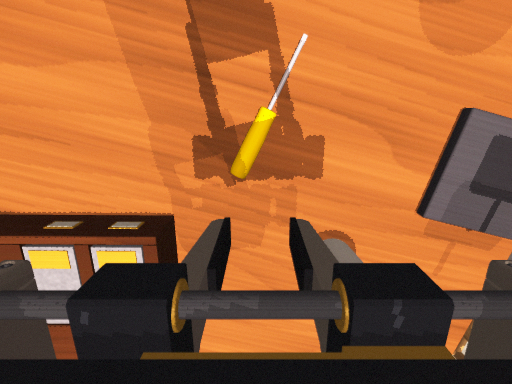

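The wrist picture shows covers b and a at lower left, with plates at (49,259) and (116,257). That puts a at (0.518, 0.166) and b at (0.543, 0.082), 0.087 m apart as expected. The move was refused, probably because roll was left out of the rows, so I'll include it.

Call:
arm_command(moves=[{"xyz": [-0.04, -0.07, 0], "roll": 0, "fingers": -1}, {"xyz": [-0.08, -0.14, 0.01], "roll": 0, "fingers": -1}, {"xyz": [-0.12, -0.21, 0.02], "roll": 0, "fingers": -1}, {"xyz": [-0.16, -0.28, 0.03], "roll": 0, "fingers": -1}, {"xyz": [-0.19, -0.34, 0.03], "roll": 0, "fingers": -1}, {"xyz": [-0.2047, -0.3755, 0.03], "roll": 0, "fingers": -1}, {"xyz": [-0.2047, -0.3755, 0.03], "roll": 0, "fingers": -1}, {"xyz": [-0.2047, -0.3755, 0.03], "roll": 0, "fingers": -1}])

```text
time: 1.83
eef_pos: [0.5186, 0.1684, 0.1994]
tcp_rot: [-0.0, -0.126, 0.992, 0.0]
wrist_force: [-1.0, 0.9, -0.3]
gripper_width: 0.0004
gripper_force: 0.0
```

```bash
python3 - <<'E'
from h import *
plan([.519,.166,.085])
im=snap('wrist','w2')
hsv=cv2.cvtColor(im,cv2.COLOR_RGB2HSV)
m=cv2.inRange(hsv,(15,110,110),(35,255,255))
n,_,s,c=cv2.connectedComponentsWithStats(m)
for i in range(1,n):
    if s[i,4]>100: print(s[i],np.round(c[i]),np.round(ray('wrist',c[i],.075),4))
E
```

```text
t 1.83 xyz [ 2.000e-04 -5.100e-03  2.287e-01] roll -0.0002 F [-1.   0.9 -0.3]
[ 373   13   65   90 2129] [405.  58.] [0.3536 0.2768 0.075 ]
[  0 175  24  23 491] [ 10. 187.] [ 0.5919 -0.105   0.075 ]
[ 52 176  49  23 981] [ 76. 186.] [ 0.5728 -0.0326  0.075 ]
[159 176  46  23 990] [181. 187.] [0.5434 0.0833 0.075 ]
[237 177  45  23 976] [259. 188.] [0.5215 0.1688 0.075 ]
[245 283   4  49 160] [246. 307.] [0.6828 0.1942 0.075 ]
[271 284   4  48 138] [273. 309.] [0.6762 0.2284 0.075 ]
```

Call:
arm_command(moves=[{"xyz": [0, 0, 0.08], "roll": 0, "fingers": -1}, {"xyz": [0, 0, 0.15], "roll": 0, "fingers": -1}, {"xyz": [0, 0, 0.2], "roll": 0, "fingers": -1}, {"xyz": [0, 0, 0.225], "roll": 0, "fingers": -1}, {"xyz": [0, 0, 0.235], "roll": 0, "fingers": -1}, {"xyz": [0, 0, 0.238], "roll": 0, "fingers": -1}, {"xyz": [0, 0, 0.24], "roll": 0, "fingers": -1}, {"xyz": [0, 0, 0.24], "roll": 0, "fingers": -1}])

```text
time: 2.55
eef_pos: [0.5202, 0.1681, 0.0814]
tcp_rot: [0.002, -0.127, 0.992, -0.0]
wrist_force: [-0.2, -1.0, 0.5]
gripper_width: 0.0004
gripper_force: 0.0
```

Call:
arm_command(moves=[{"xyz": [0, 0, 0.002], "roll": 0, "fingers": -1}, {"xyz": [0, 0, 0.004], "roll": 0, "fingers": -1}, {"xyz": [0, 0, 0.006], "roll": 0, "fingers": -1}, {"xyz": [0, 0, 0.006], "roll": 0, "fingers": -1}])

```text
time: 2.88
eef_pos: [0.519, 0.1676, 0.0768]
tcp_rot: [0.0, -0.126, 0.992, 0.0]
wrist_force: [0.7, 0.3, 0.4]
gripper_width: 0.0004
gripper_force: 0.0
```

Call:
arm_command(moves=[{"xyz": [0, 0, 0.002], "roll": 0, "fingers": -1}, {"xyz": [0, 0, 0.004], "roll": 0, "fingers": -1}, {"xyz": [0, 0, 0.004], "roll": 0, "fingers": -1}])

```text
time: 3.13
eef_pos: [0.519, 0.1676, 0.0747]
tcp_rot: [0.0, -0.126, 0.992, -0.0]
wrist_force: [0.1, 0.7, 2.1]
gripper_width: 0.0004
gripper_force: 0.6
```

Call:
arm_command(moves=[{"xyz": [0, 0, 0.002], "roll": 0, "fingers": -1}, {"xyz": [0, 0, 0.002], "roll": 0, "fingers": -1}])

```text
time: 3.3
eef_pos: [0.5191, 0.1676, 0.0747]
tcp_rot: [-0.0, -0.126, 0.992, -0.0]
wrist_force: [-3.9, -1.4, 8.3]
gripper_width: 0.0005
gripper_force: 4.2
```

Call:
arm_command(moves=[{"xyz": [0, 0, 0.002], "roll": 0, "fingers": -1}, {"xyz": [0, 0, 0.002], "roll": 0, "fingers": -1}])

```text
time: 3.47
eef_pos: [0.5191, 0.1676, 0.0746]
tcp_rot: [-0.0, -0.127, 0.992, -0.0]
wrist_force: [-6.7, -1.7, 14.9]
gripper_width: 0.0003
gripper_force: 7.4
```

Cover a is blocked: 15 N on it and no movement. Next is b.

Call:
arm_command(moves=[{"xyz": [0, 0, -0.04], "roll": 0, "fingers": -1}, {"xyz": [0, -0.04, -0.07], "roll": 0, "fingers": -1}, {"xyz": [0, -0.1, -0.07], "roll": 0, "fingers": -1}, {"xyz": [0, -0.15, -0.06], "roll": 0, "fingers": -1}, {"xyz": [0, -0.176, -0.04], "roll": 0, "fingers": -1}, {"xyz": [0, -0.176, -0.02], "roll": 0, "fingers": -1}, {"xyz": [0, -0.176, -0.012], "roll": 0, "fingers": -1}, {"xyz": [0, -0.176, -0.01], "roll": 0, "fingers": -1}])

```text
time: 4.13
eef_pos: [0.5391, 0.0834, 0.0754]
tcp_rot: [-0.002, -0.127, 0.992, 0.001]
wrist_force: [0.6, 0.5, -1.1]
gripper_width: 0.0007
gripper_force: 0.0
```

Call:
arm_command(moves=[{"xyz": [0, 0, 0.002], "roll": 0, "fingers": -1}, {"xyz": [0, 0, 0.004], "roll": 0, "fingers": -1}, {"xyz": [0, 0, 0.006], "roll": 0, "fingers": -1}, {"xyz": [0, 0, 0.006], "roll": 0, "fingers": -1}])

```text
time: 4.47
eef_pos: [0.541, 0.0831, 0.0748]
tcp_rot: [0.0, -0.127, 0.992, 0.0]
wrist_force: [-0.1, -0.5, 0.5]
gripper_width: 0.0003
gripper_force: 0.0
```

Call:
arm_command(moves=[{"xyz": [0, 0, 0.002], "roll": 0, "fingers": -1}, {"xyz": [0, 0, 0.004], "roll": 0, "fingers": -1}, {"xyz": [0, 0, 0.004], "roll": 0, "fingers": -1}])

```text
time: 4.72
eef_pos: [0.5412, 0.083, 0.0746]
tcp_rot: [0.0, -0.127, 0.992, 0.0]
wrist_force: [-6.0, 1.3, 11.9]
gripper_width: 0.0002
gripper_force: 6.5
```

Cover b is blocked too, at 12 N with no give. Now c, lifting high enough to clear the loupe (top at 109 mm).

Call:
arm_command(moves=[{"xyz": [0, 0, -0.07], "roll": 0, "fingers": -1}, {"xyz": [0, 0, -0.14], "roll": 0, "fingers": -1}, {"xyz": [0, -0.04, -0.16], "roll": 0, "fingers": -1}, {"xyz": [0, -0.11, -0.16], "roll": 0, "fingers": -1}, {"xyz": [0, -0.18, -0.16], "roll": 0, "fingers": -1}, {"xyz": [0, -0.225, -0.15], "roll": 0, "fingers": -1}, {"xyz": [0, -0.24, -0.12], "roll": 0, "fingers": -1}, {"xyz": [0, -0.24, -0.08], "roll": 0, "fingers": -1}])

```text
time: 5.38
eef_pos: [0.5733, -0.0365, 0.1143]
tcp_rot: [0.002, -0.125, 0.992, -0.001]
wrist_force: [0.2, -0.2, 0.9]
gripper_width: 0.0002
gripper_force: 0.0
```

Call:
arm_command(moves=[{"xyz": [0, 0, 0.04], "roll": 0, "fingers": -1}, {"xyz": [0, 0, 0.06], "roll": 0, "fingers": -1}, {"xyz": [0, 0, 0.068], "roll": 0, "fingers": -1}, {"xyz": [0, 0, 0.071], "roll": 0, "fingers": -1}, {"xyz": [0, 0, 0.073], "roll": 0, "fingers": -1}, {"xyz": [0, 0, 0.074], "roll": 0, "fingers": -1}, {"xyz": [0, 0, 0.076], "roll": 0, "fingers": -1}, {"xyz": [0, 0, 0.076], "roll": 0, "fingers": -1}])

```text
time: 6.05
eef_pos: [0.5717, -0.0338, 0.0754]
tcp_rot: [0.001, -0.126, 0.992, -0.0]
wrist_force: [-0.3, -0.1, 1.8]
gripper_width: 0.0002
gripper_force: 0.4
```

Call:
arm_command(moves=[{"xyz": [0, 0, 0.002], "roll": 0, "fingers": -1}, {"xyz": [0, 0, 0.004], "roll": 0, "fingers": -1}, {"xyz": [0, 0, 0.004], "roll": 0, "fingers": -1}])

```text
time: 6.3
eef_pos: [0.5715, -0.0339, 0.073]
tcp_rot: [0.001, -0.126, 0.992, -0.0]
wrist_force: [0.2, 0.3, 2.9]
gripper_width: 0.0006
gripper_force: 1.1
```

Cover c gives: 3 N at 2 mm down. I'll carry on slowly.

Call:
arm_command(moves=[{"xyz": [0, 0, 0.005], "roll": 0, "fingers": -1}, {"xyz": [0, 0, 0.01], "roll": 0, "fingers": -1}, {"xyz": [0, 0, 0.014], "roll": 0, "fingers": -1}, {"xyz": [0, 0, 0.018], "roll": 0, "fingers": -1}, {"xyz": [0, 0, 0.022], "roll": 0, "fingers": -1}, {"xyz": [0, 0, 0.026], "roll": 0, "fingers": -1}, {"xyz": [0, 0, 0.03], "roll": 0, "fingers": -1}, {"xyz": [0, 0, 0.03], "roll": 0, "fingers": -1}])

```text
time: 6.97
eef_pos: [0.5705, -0.0337, 0.0569]
tcp_rot: [-0.001, -0.126, 0.992, 0.0]
wrist_force: [-0.4, -0.3, 1.2]
gripper_width: 0.0004
gripper_force: 0.6
```

Confirmed: c rocks freely. I'll keep pushing towards its stop, which should come at tip z of about 0.037.

Call:
arm_command(moves=[{"xyz": [0, 0, 0.005], "roll": 0, "fingers": -1}, {"xyz": [0, 0, 0.01], "roll": 0, "fingers": -1}, {"xyz": [0, 0, 0.015], "roll": 0, "fingers": -1}, {"xyz": [0, 0, 0.02], "roll": 0, "fingers": -1}, {"xyz": [0, 0, 0.025], "roll": 0, "fingers": -1}, {"xyz": [0, 0, 0.03], "roll": 0, "fingers": -1}, {"xyz": [0, 0, 0.033], "roll": 0, "fingers": -1}, {"xyz": [0, 0, 0.033], "roll": 0, "fingers": -1}])

```text
time: 7.63
eef_pos: [0.5705, -0.0336, 0.0404]
tcp_rot: [-0.001, -0.126, 0.992, 0.0]
wrist_force: [-1.4, -0.6, -0.2]
gripper_width: 0.0006
gripper_force: 0.4
```

Call:
arm_command(moves=[{"xyz": [0, 0, 0.003], "roll": 0, "fingers": -1}, {"xyz": [0, 0, 0.006], "roll": 0, "fingers": -1}, {"xyz": [0, 0, 0.006], "roll": 0, "fingers": -1}])

```text
time: 7.88
eef_pos: [0.5709, -0.0337, 0.0378]
tcp_rot: [-0.0, -0.126, 0.992, 0.0]
wrist_force: [-0.8, 0.7, 0.5]
gripper_width: 0.0002
gripper_force: 0.5
```

Call:
arm_command(moves=[{"xyz": [0, 0, 0.002], "roll": 0, "fingers": -1}, {"xyz": [0, 0, 0.004], "roll": 0, "fingers": -1}, {"xyz": [0, 0, 0.004], "roll": 0, "fingers": -1}])

```text
time: 8.13
eef_pos: [0.5709, -0.0337, 0.0359]
tcp_rot: [-0.0, -0.126, 0.992, 0.0]
wrist_force: [0.3, 0.9, 1.4]
gripper_width: 0.0005
gripper_force: 0.6
```

Call:
arm_command(moves=[{"xyz": [0, 0, 0.002], "roll": 0, "fingers": -1}, {"xyz": [0, 0, 0.002], "roll": 0, "fingers": -1}])

```text
time: 8.3
eef_pos: [0.571, -0.0338, 0.035]
tcp_rot: [-0.0, -0.126, 0.992, -0.0]
wrist_force: [-1.0, -0.5, 1.0]
gripper_width: 0.0007
gripper_force: 0.6
```

Call:
arm_command(moves=[{"xyz": [0, 0, 0.002], "roll": 0, "fingers": -1}, {"xyz": [0, 0, 0.003], "roll": 0, "fingers": -1}, {"xyz": [0, 0, 0.003], "roll": 0, "fingers": -1}])

```text
time: 8.55
eef_pos: [0.5712, -0.0338, 0.034]
tcp_rot: [0.0, -0.126, 0.992, -0.0]
wrist_force: [-1.8, 0.1, 4.5]
gripper_width: 0.0008
gripper_force: 2.4
```

Call:
arm_command(moves=[{"xyz": [0, 0, 0.002], "roll": 0, "fingers": -1}, {"xyz": [0, 0, 0.002], "roll": 0, "fingers": -1}])

```text
time: 8.72
eef_pos: [0.5714, -0.0338, 0.0338]
tcp_rot: [0.0, -0.126, 0.992, -0.0]
wrist_force: [-3.5, 0.5, 10.0]
gripper_width: 0.0003
gripper_force: 4.3
```

The stop is reached, with force rising to 10 N at z = 0.034. I'll back off slightly forward and up, then clear.

Call:
arm_command(moves=[{"xyz": [0.006, 0, -0.004], "roll": 0, "fingers": -1}, {"xyz": [0.008, 0, -0.02], "roll": 0, "fingers": -1}, {"xyz": [0.008, 0, -0.06], "roll": 0, "fingers": -1}, {"xyz": [0.008, 0, -0.12], "roll": 0, "fingers": -1}, {"xyz": [0.01, 0, -0.2], "roll": 0, "fingers": -1}, {"xyz": [0.04, 0, -0.28], "roll": 0, "fingers": -1}, {"xyz": [0.1, 0, -0.34], "roll": 0, "fingers": -1}, {"xyz": [0.16, 0, -0.38], "roll": 0, "fingers": -1}])

```text
time: 9.38
eef_pos: [0.4942, -0.0542, 0.2264]
tcp_rot: [0.002, -0.127, 0.992, -0.001]
wrist_force: [-1.1, -0.8, 0.4]
gripper_width: 0.0005
gripper_force: 0.0
```

Call:
arm_command(moves=[{"xyz": [0.05, 0, 0], "roll": 0, "fingers": -1}, {"xyz": [0.08, 0, 0], "roll": 0, "fingers": -1}, {"xyz": [0.08, 0, 0], "roll": 0, "fingers": -1}, {"xyz": [0.08, 0, 0], "roll": 0, "fingers": -1}])

```text
time: 9.72
eef_pos: [0.4548, -0.0638, 0.2228]
tcp_rot: [0.0, -0.126, 0.992, -0.0]
wrist_force: [0.0, -0.4, -0.4]
gripper_width: -0.0
gripper_force: 0.0
```

```bash
python3 - <<'E'
from h import *
plan([.5,0,.2])
a=snap('scene','sc2')[140:280,190:370]; b=snap('wrist','w3')
cv2.imwrite('pics/both.png',np.hstack([cv2.resize(a,(480,373)),cv2.resize(b,(320,373))])[:,:,::-1])
E
```

```text
t 9.72 xyz [-0.1194  0.1011  0.0457] roll -0.0007 F [ 0.  -0.4 -0.4]
```

View pics/both.png

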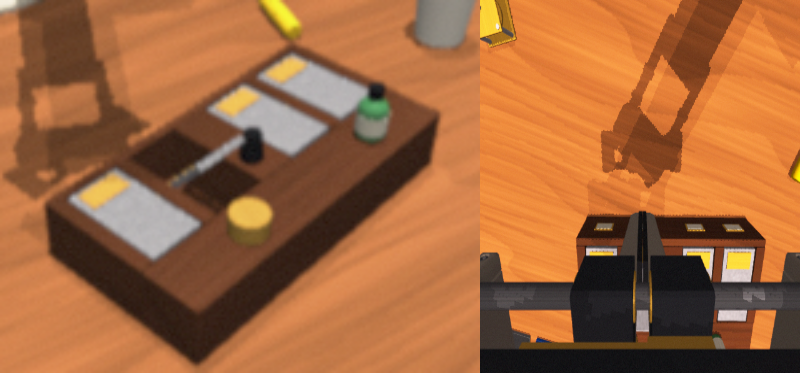

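In the crop of the scene picture, cover c stands steeply open at about (210,155). The other three are flush, the loupe, barrel and oiler stand where they were, and the hand is clear. I'm handing in.

```bash
python3 -c "
from cell import manip; print(manip.close_job())"
```

```text
the job is handed in; nothing more can be done
None
```

Cover c (third from left) was the free one: I pushed it down to its stop and it stayed open. Covers a and b were blocked and pressed with at most about 15 N, d was not pressed because c had already rocked, the loose things on the chest are in place in the last picture, and the job is handed in with the hand clear.

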